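# Point out the bottle and the free stirrer

### The job

Show a colleague which bottle goes where, by pointing only: hold the fingertips two or three centimetres above the middle of the cap of the black-capped bottle for two seconds, then hold them the same way above the middle of the top plate of the empty stirrer, also for two seconds, and finish still pointing there. Do not touch, push or lift any of the bottles, the beaker or the stirrers, and on the way do not bring the fingertips low over another bottle or the beaker.

Things in the scene. Friction and masses are not known exactly. Their poses are not given: they have to be found in the camera images.
- sample_bottle: plastic bottle, 68 mm diameter, 130 mm tall to the top of its cap, white body with a paper label, black cap; origin at the centre of its underside, z up. Loose, full, closed. The bottle to point at first.
- sample_bottle_cap (a point): centre of the top face of the black cap, 130 mm above the table
- white_bottle: plastic bottle, 68 mm diameter, 130 mm tall to the top of its cap, white body with a paper label, white cap; origin at the centre of its underside, z up. Loose, full, closed. Bystander.
- white_bottle_cap (a point): centre of the top face of the white cap, 130 mm above the table
- blue_bottle: plastic bottle, 68 mm diameter, 130 mm tall to the top of its cap, white body with a paper label, blue cap; origin at the centre of its underside, z up. Loose, full, closed. Bystander.
- blue_bottle_cap (a point): centre of the top face of the blue cap, 130 mm above the table
- free_stirrer: the empty magnetic stirrer: white box 150 mm (x) by 120 mm (y), blue stripe round its foot, black knob on its -x face, with a bare round steel top plate of 110 mm diameter, 55 mm above the table; fixed to the table; origin under the centre of the box, z up
- free_stirrer_plate (a point): centre of the empty steel top plate's upper face, 12 mm towards +x of the box's centre, 55 mm above the table
- busy_stirrer: the same kind of stirrer, but with the glass beaker on its plate; fixed; origin under the centre of the box
- beaker: empty glass beaker, 72 mm diameter, 90 mm tall, standing on the busy stirrer's plate, so its rim is 145 mm above the table; loose; origin at the centre of its underside
- beaker_rim (a point): centre of the beaker's mouth
- spray_bottle: blue conical spray bottle with a white trigger head, 80 mm diameter at its foot, 225 mm tall, behind the stirrers; loose; origin at the centre of its underside

How it is judged:
On the way, in this order (a step that is already met when the one before it is completed fails the run):
1. point at the black cap from just above and dwell (horizontal distance between the grasp point and sample_bottle_cap below 0.022 m and z of the grasp point in the frame of sample_bottle_cap between 0.018 and 0.08 m), for 1.6 s.
2. then point at the empty stirrer's plate from just above and dwell (horizontal distance between the grasp point and free_stirrer_plate below 0.022 m and z of the grasp point in the frame of free_stirrer_plate between 0.018 and 0.08 m), for 1.6 s.
At the end, for the whole second after the job is handed in: The fingers are still over the empty stirrer's plate: grasp point within 22 mm of its centre sideways and 18 to 80 mm above it (fingertips roughly 0 to 60 mm above the plate, not touching); every bottle, the beaker and the spray bottle stand upright, at rest, within 6 mm of where they were (all of step 2 and distance of each of sample_bottle, white_bottle, blue_bottle, beaker, spray_bottle from where it was at the start of the episode below 0.006 m and angle between each of sample_bottle, white_bottle, blue_bottle, beaker, spray_bottle's own z axis and vertical below 0.1 rad and linear speed of each of sample_bottle, white_bottle, blue_bottle, beaker, spray_bottle below 0.02 m/s).
It fails at once if the robot touches a bottle, the beaker, the spray bottle or a stirrer (contact force between any of the fingers, the arm and sample_bottle above 0.3 N or contact force between any of the fingers, the arm and white_bottle above 0.3 N or contact force between any of the fingers, the arm and blue_bottle above 0.3 N or contact force between any of the fingers, the arm and beaker above 0.3 N or contact force between any of the fingers, the arm and spray_bottle above 0.3 N or contact force between any of the fingers, the arm and free_stirrer above 0.3 N or contact force between any of the fingers, the arm and busy_stirrer above 0.3 N).
It fails at once if something is moved, lifted or tipped (distance of any of sample_bottle, white_bottle, blue_bottle, beaker, spray_bottle from where it was at the start of the episode above 0.01 m).
It fails at once if the fingertips come low (within about 35 mm) over the cap of another bottle or over the beaker ((horizontal distance between the grasp point and white_bottle_cap below 0.025 m and z of the grasp point in the frame of white_bottle_cap below 0.055 m) or (horizontal distance between the grasp point and blue_bottle_cap below 0.025 m and z of the grasp point in the frame of blue_bottle_cap below 0.055 m) or (horizontal distance between the grasp point and beaker_rim below 0.025 m and z of the grasp point in the frame of beaker_rim below 0.055 m)).
It also fails if it takes over 51 s, if anything falls off the work surface, if the arm or the gripper's body presses on something with over 40 N, if the wrist force passes 120 N, or if a joint passes its speed limit or range.

### The arm

A 6-joint arm with a two-finger parallel gripper is mounted at the origin on the work surface. World frame = base frame: x ahead of the robot, y to its left, z up, the work surface at z = 0. Lengths are in m, angles in rad, forces in N, time in s.
With the tool pointing down it reaches from about 0.3 to 0.95 m from the base axis. Payload 3.1 kg.
Tool frame: the origin (TCP) lies on the centre line of the jaws, within the pads' length; the fingertips stand 25 mm ahead of it and the grasp point (between the pads) lies 6 mm ahead of it (r.tcp_to_tips is the distance from the TCP to the fingertips, in m); z points along the fingers, y is the line along which they close (so a half turn about z gives the same grasp; the last joint's range is limited). The gripper opens to 85 mm and grips with 20 to 120 N. Pads are 22 mm wide; open, the fingers measure 114 mm over their backs; the gripper's body (76 mm by 85 mm) begins 54 mm behind the grasp point. The pads swing forward as they close: fully open they stand 13 mm farther back than shut.
Start: joints at [-1.32, 0.308, 1.634, -0, 1.2, -0.07], TCP at [0.197, -0.593, 0.256] pointing down, gripper open.
Joint ranges: [-3.06, 3.06], [-0.79, 1.96], [0.05, 2.63], [-1.19, 4.34], [0.05, 2.64], [-2.94, 2.94]. Speed limits (rad/s): [2.79, 2.79, 3.14, 3.14, 3.14, 3.14].

### API

Orientations are given as [roll, pitch, yaw] about the fixed x, y, z axes, in that order (R = Rz(yaw) Ry(pitch) Rx(roll)).
In Python, from plant import r gives the robot as it stands.
- The arm moves only by the tool arm_command, never from a script. Its argument "motion" is a list of rows, each a list of 3 entries, a list of its own where there are three numbers: the finger opening in mm, from 0 to 85.4, then the shift along the world's x, y, z in units of 2.5 cm (1.0 is 2.5 cm), then the turn about the world's z in units of 180 degrees (1.0 is 180 degrees). In form: [[fingers, [tx, ty, tz], roll], ...]. A call has 1 to 20 rows; each row shifts and turns the commanded pose from where the row before left it; what a row does not reach is not made up. A row lasts 1/8 s, in which the tool goes at most 62.5 mm and 10.7 degrees, less where a joint would pass 70% of its speed; a pose out of reach is approached as far as the arm can. A call with a number of a shift or a turn outside -1 to 1 is refused whole. A call with a gripper value outside its range is refused whole. The fingers move at their own pace and stop on an object; "squeeze" is the grip in N (left out, the last holds). Time passes only in rows, so rows that do not move let the fingers close. It gives the time, the measured TCP pose, the force, the opening and the grip force at its end, in the units of the state.
- r.observe(): the state, without advancing time (a new reading comes with each control period).
- r.capture(name): name is "scene" or "top" or "wrist"; returns a dict with "frame" (420x560x3 uint8, blue, green, red), "range_z" (420x560 float32, m along the optical axis (not along the pixel's ray), 0 where there is no reading), "fx", "fy", "cx", "cy" (pixels), "origin" and "orientation" of the camera in the world. Camera axes: x right, y up, looking along -z (the intrinsics and any distortion apply to the point x, -y, -z); pixel columns grow to the right and rows downward; lengths in m; the calibration is good to about 2 mm. A picture is of the moment at which its call begins.
- r.close_job(): hands the job in; it is judged then, once.
The state is a dict: "clock": time; "qpos": joint angles; "joint_velocities": joint speeds; "joint_torque": joint torques, N m; "ee_pos": TCP position; "orientation": TCP orientation; "force": force on the tool from outside, world axes, zero at the start; "moment": the same for the moment, N m; "gripper_width": opening from 0.0 (shut) to 1.0 (fully open); "finger_force": force on a finger pad.
Only numpy, scipy, OpenCV 4.12 (cv2) and the standard library are available. Lean on these libraries where they do the work, as an engineer would, in place of code of your own. Each camera call takes 0.05 s, during which the arm holds its last target. There are 200 camera calls.

## Working session

There is one attempt and no reset: what is moved stays moved. The work goes in short steps, Python scripts to look and compute and a tool call to move; the robot and the scene stay as the last step left them, time stands still between calls to the robot, and variables do not carry over. Pictures are saved under pics/ and viewed, at most 10 in all, crops included, and the job is handed in when it is done.

Besides the shell and the picture viewer there is one more tool, called in YAML: its name, and indented under it one key for each argument. arm_command: Moves the arm, as the interface text tells. Shifts and turns lie within -1 to 1; 1 stands for 2.5 cm of shift or 180 degrees of turn. Its arguments: {"type":"object","properties":{"motion":{"type":"array"},"squeeze":{"type":"number"}},"required":["motion"]}

```bash
mkdir -p pics
cat > h.py <<'E'
import numpy as np, cv2
from scipy.spatial.transform import Rotation as R
from plant import r
def cloud(c):
    v,u=np.mgrid[:420,:560]; z=c["range_z"]
    p=np.dstack([(u-c["cx"])/c["fx"]*z,-(v-c["cy"])/c["fy"]*z,-z])
    o=np.array(c["orientation"]); M=o if o.shape==(3,3) else R.from_euler("xyz",o).as_matrix()
    return p@M.T+np.array(c["origin"])
E
python3 - <<'E'
from h import *
for n in("top","scene"):
    c=r.capture(n); cv2.imwrite(f"pics/{n}.png",c["frame"]); np.savez(f"{n}.npz",P=cloud(c),f=c["frame"],z=c["range_z"])
    print({k:v for k,v in c.items() if k not in("frame","range_z")})
print(r.observe())
E
```

```text
{'fx': 439.14699741351035, 'fy': 439.14699741351035, 'cx': 278.11998107245853, 'cy': 206.8374375262357, 'origin': array([ 0.41915574, -0.00520008,  1.2000334 ]), 'orientation': array([ 0.14989878,  0.02765226, -1.56854055])}
{'fx': 444.2043295803049, 'fy': 444.2043295803049, 'cx': 282.4667215246152, 'cy': 209.12074135457163, 'origin': array([0.92049807, 0.61658403, 0.77781441]), 'orientation': array([ 0.82318651, -0.00761935,  2.69674817])}
{'clock': 0.1, 'qpos': array([-1.31969010e+00,  3.08962241e-01,  1.63502950e+00, -9.41766479e-06,
        1.19972704e+00, -6.97087268e-02]), 'joint_velocities': array([ 0.00189443, -0.00126817, -0.00408578, -0.00140064, -0.00014593,
        0.00041275]), 'joint_torque': array([-1.15767332e-03, -4.16409194e+01, -2.77643591e+01, -9.22403342e-05,
        4.06563340e-03, -1.81209151e-05]), 'ee_pos': array([ 0.19688264, -0.59245486,  0.25514845]), 'orientation': array([-3.13947107e+00, -1.39341953e-04,  3.20818227e-01]), 'force': array([ 1.18750005, -0.05007256, -0.34416638]), 'moment': array([ 0.02924874, -0.03489806,  0.03901886]), 'finger_force': 0.0, 'gripper_width': 1.003440237493327}
```

View pics/top.png

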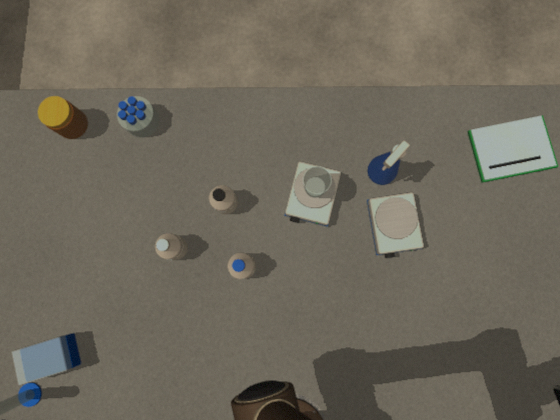

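View pics/scene.png

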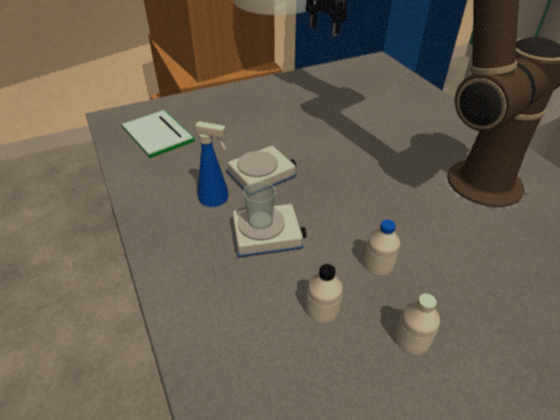

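Top view: the black cap is at about (219,194), white at (162,245) and blue at (238,265). The bare plate is at (397,218), the beaker at (317,180) and the spray bottle at (390,165). The scene view agrees: black cap (327,272), free plate (258,163).

Run:
```python
from h import *
d={n:np.load(n+".npz") for n in("top","scene")}
for n,k,px in [("top","black",(219,194)),("top","white",(162,245)),("top","blue",(238,265)),("top","plate",(397,218)),("scene","black",(327,272)),("scene","plate",(258,163)),("scene","blue",(388,228))]:
    P=d[n]["P"];u,v=px
    Q=P[v-2:v+3,u-2:u+3].reshape(-1,3); print(n,k,np.median(Q,0).round(4))
    # centroid of points at that height near there
    c=np.median(Q,0); h=.055 if k=="plate" else .130; rad=.075 if k=="plate" else .03
    m=(np.hypot(P[...,0]-c[0],P[...,1]-c[1])<rad)&(abs(P[...,2]-h)<.006)
    if k=="plate": # grey plate vs. white box: saturation/brightness
        g=d[n]["f"].astype(float); print(np.median(g[v-2:v+3,u-2:u+3],(0,1)))
        zz=P[...,2][m]; print(np.percentile(zz,[5,50,95]).round(4))
        m&=P[...,2]>.0535 
    q=P[m]; (ex,ey)=((q.min(0)+q.max(0))/2)[:2]
    print("   n",len(q),"mean",q.mean(0).round(4),"mid",ex.round(4),ey.round(4),"ext",np.ptp(q,0).round(3))
P=d["top"]["P"]
for k,(u0,u1,v0,v1) in dict(spray=(365,412,138,190),beaker=(285,342,160,226)).items():
    q=P[v0:v1,u0:u1].reshape(-1,3); q=q[q[:,2]>.1]; print(k,q.min(0).round(3),q.max(0).round(3),q.mean(0).round(3))
```

```text
top black [0.6133 0.1719 0.1293]
   n 117 mean [0.6145 0.1731 0.1286] mid 0.6149 0.1733 ext [0.029 0.029 0.01 ]
top white [0.4868 0.3092 0.129 ]
   n 123 mean [0.489  0.3087 0.1285] mid 0.4894 0.3092 ext [0.03  0.029 0.009]
top blue [0.4384 0.1218 0.1292]
   n 127 mean [0.4392 0.1211 0.1288] mid 0.4385 0.122 ext [0.029 0.029 0.01 ]
top plate [ 0.5622 -0.2837  0.0533]
[133. 148. 156.]
[0.0499 0.0534 0.0568]
   n 668 mean [ 0.5645 -0.281   0.0552] mid 0.5651 -0.2821 ext [0.106 0.107 0.007]
scene black [0.6144 0.1783 0.1295]
   n 193 mean [0.6127 0.1754 0.1288] mid 0.6125 0.1744 ext [0.029 0.032 0.008]
scene plate [ 0.5605 -0.2786  0.054 ]
[129. 146. 158.]
[0.0506 0.0535 0.0558]
   n 398 mean [ 0.5642 -0.2781  0.0546] mid 0.5633 -0.2817 ext [0.107 0.105 0.005]
scene blue [0.4422 0.1302 0.1286]
   n 142 mean [0.4377 0.1232 0.1285] mid 0.4369 0.1221 ext [0.03  0.031 0.008]
spray [ 0.419 -0.281  0.1  ] [ 0.722 -0.005  1.2  ] [ 0.684 -0.242  0.219]
beaker [ 0.419 -0.105  0.1  ] [ 0.681 -0.005  1.2  ] [ 0.641 -0.069  0.189]
```

arm_command:
  motion:
    - [0,[0,0,1],0]
    - [0,[0,0,1],0]
    - [0,[0,0,1],0]
    - [0,[0,0,1],0]
    - [0,[0.4,0.75,0],0]
    - [0,[0.4,0.75,0],0]
    - [0,[0.4,0.75,0],0]
    - [0,[0.4,0.75,0],0]
    - [0,[0.4,0.75,0],0]
    - [0,[0.4,0.75,0],0]
    - [0,[0.4,0.75,0],0]
    - [0,[0.4,0.75,0],0]
    - [0,[0.4,0.75,0],0]
    - [0,[0.4,0.75,0],0]
    - [0,[0.4,0.75,0],0]
    - [0,[0.4,0.75,0],0]
    - [0,[0.4,0.75,0],0]
    - [0,[0.4,0.75,0],0]
    - [0,[0.4,0.75,0],0]
    - [0,[0.4,0.75,0],0]

```text
clock: 2.6
ee_pos: [0.3576, -0.2919, 0.3563]
orientation: [3.141, -0.0, 0.321]
force: [-0.3, 0.0, -0.2]
gripper_width: -0.003
finger_force: 0.0
```

arm_command:
  motion:
    - [0,[0.4,0.75,0],0]
    - [0,[0.4,0.75,0],0]
    - [0,[0.4,0.75,0],0]
    - [0,[0.4,0.75,0],0]
    - [0,[0.4,0.75,0],0]
    - [0,[0.4,0.75,0],0]
    - [0,[0.4,0.75,0],0]
    - [0,[0.4,0.75,0],0]
    - [0,[0.4,0.75,0],0]
    - [0,[0.4,0.75,0],0]
    - [0,[0.4,0.75,0],0]
    - [0,[0.4,0.75,0],0]
    - [0,[0.4,0.75,0],0]
    - [0,[0.4,0.75,0],0]
    - [0,[0.4,0.75,0],0]
    - [0,[0.4,0.75,0],0]
    - [0,[0.4,0.75,0],0]
    - [0,[0.4,0.75,0],0]
    - [0,[0,0,0],0]
    - [0,[0,0,0],0]

```text
clock: 5.1
ee_pos: [0.5369, 0.0443, 0.3561]
orientation: [3.141, 0.001, 0.321]
force: [0.5, 0.0, 0.4]
gripper_width: 0.002
finger_force: 0.0
```

arm_command:
  motion:
    - [0,[0.51,0.865,0],0]
    - [0,[0.51,0.865,0],0]
    - [0,[0.51,0.865,0],0]
    - [0,[0.51,0.865,0],0]
    - [0,[0.51,0.865,0],0]
    - [0,[0.51,0.865,0],0]
    - [0,[0,0,-1],0]
    - [0,[0,0,-1],0]
    - [0,[0,0,-1],0]
    - [0,[0,0,0],0]
    - [0,[0,0,0],0]

```text
clock: 6.48
ee_pos: [0.6143, 0.1747, 0.2821]
orientation: [3.141, -0.001, 0.321]
force: [-0.4, 0.7, -1.0]
gripper_width: -0.0
finger_force: 0.0
```

Run:
```python
from h import *
c=r.capture("wrist"); P=cloud(c); cv2.imwrite("pics/w1.png",c["frame"])
m=(np.hypot(P[...,0]-.6135,P[...,1]-.174)<.03)&(abs(P[...,2]-.13)<.006); q=P[m]
if len(q): print(len(q),q.mean(0),(q.min(0)+q.max(0))/2,np.ptp(q,0))
c=r.capture("scene"); cv2.imwrite("pics/s1.png",c["frame"])
print(r.observe()["ee_pos"])
```

```text
1164 [0.61109183 0.1749796  0.1299706 ] [0.61035772 0.1748038  0.12806777] [0.03072482 0.03051913 0.00771597]
[0.61457919 0.17451756 0.28303806]
```

View pics/w1.png

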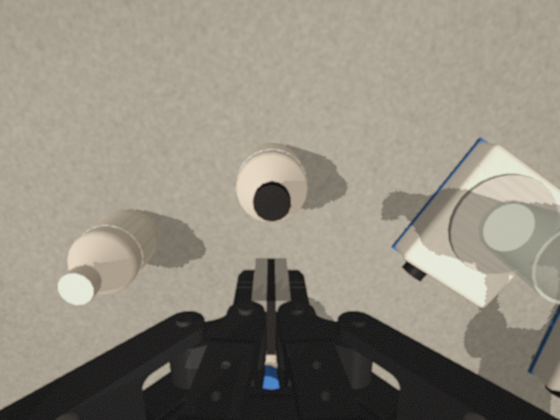

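View pics/s1.png

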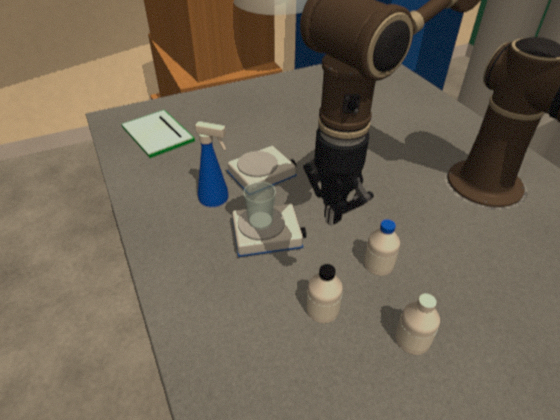

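The wrist view shows the black cap at (272,201), on the finger line (tips at 270,262). The scene view shows the tips (330,217) straight above the cap (327,272). I'll descend 10 cm and dwell.

arm_command:
  motion:
    - [0,[-0.1,0,-0.8],0]
    - [0,[0,0,-0.8],0]
    - [0,[0,0,-0.8],0]
    - [0,[0,0,-0.8],0]
    - [0,[0,0,-0.4],0]
    - [0,[0,0,-0.3],0]
    - [0,[0,0,0],0]
    - [0,[0,0,0],0]
    - [0,[0,0,0],0]
    - [0,[0,0,0],0]
    - [0,[0,0,0],0]
    - [0,[0,0,0],0]
    - [0,[0,0,0],0]
    - [0,[0,0,0],0]
    - [0,[0,0,0],0]
    - [0,[0,0,0],0]
    - [0,[0,0,0],0]
    - [0,[0,0,0],0]
    - [0,[0,0,0],0]
    - [0,[0,0,0],0]

```text
clock: 9.07
ee_pos: [0.6111, 0.1741, 0.1838]
orientation: [-3.142, -0.0, 0.321]
force: [-0.2, -0.4, -0.2]
gripper_width: 0.001
finger_force: 0.0
```

Run:
```python
from h import *
c=r.capture("scene"); cv2.imwrite("pics/s2.png",cv2.resize(c["frame"][180:360,220:460],None,fx=2.5,fy=2.5))
print(r.observe()["ee_pos"])
```

```text
[0.61105765 0.17411223 0.18379063]
```

View pics/s2.png

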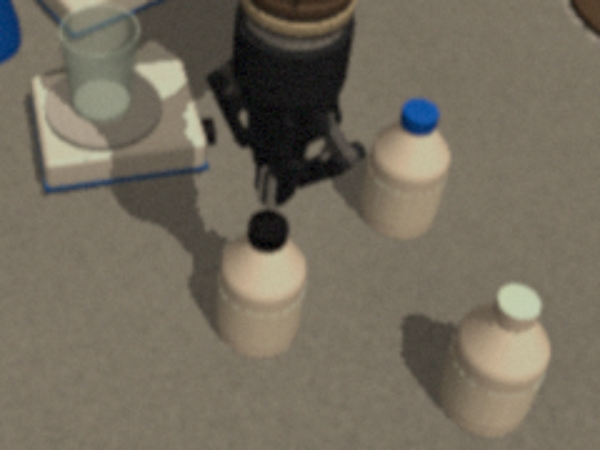

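The crop shows the fingertips (270,200) a few centimetres above the black cap (268,225), clear of the blue bottle. I'll hold a little longer, then rise and cross to the plate.

arm_command:
  motion:
    - [0,[0,0,0],0]
    - [0,[0,0,0],0]
    - [0,[0,0,0],0]
    - [0,[0,0,0],0]
    - [0,[0,0,1],0]
    - [0,[0,0,1],0]
    - [0,[0,0,1],0]
    - [0,[0,0,1],0]
    - [0,[0,0,1],0]
    - [0,[0,0,1],0]
    - [0,[0,0,1],0]
    - [0,[-0.1,-0.9,0],0]
    - [0,[-0.1,-0.9,0],0]
    - [0,[-0.1,-0.9,0],0]
    - [0,[-0.1,-0.9,0],0]
    - [0,[-0.1,-0.9,0],0]
    - [0,[-0.1,-0.9,0],0]
    - [0,[-0.1,-0.9,0],0]
    - [0,[-0.1,-0.9,0],0]
    - [0,[-0.1,-0.9,0],0]

```text
clock: 11.62
ee_pos: [0.5882, -0.0301, 0.3586]
orientation: [-3.142, 0.0, 0.32]
force: [-0.2, -0.1, 0.1]
gripper_width: -0.0
finger_force: 0.0
```

arm_command:
  motion:
    - [0,[-0.1,-0.9,0],0]
    - [0,[-0.1,-0.9,0],0]
    - [0,[-0.1,-0.9,0],0]
    - [0,[-0.1,-0.9,0],0]
    - [0,[-0.1,-0.9,0],0]
    - [0,[-0.1,-0.9,0],0]
    - [0,[-0.1,-0.9,0],0]
    - [0,[-0.1,-0.9,0],0]
    - [0,[-0.1,-0.9,0],0]
    - [0,[0,-0.9,0],0]
    - [0,[0,-0.2,0],0]
    - [0,[0,0,-1],0]
    - [0,[0,0,-1],0]
    - [0,[0,0,0],0]
    - [0,[0,0,0],0]

```text
clock: 13.5
ee_pos: [0.5666, -0.2583, 0.3097]
orientation: [3.141, -0.001, 0.321]
force: [0.5, -0.2, 0.3]
gripper_width: 0.005
finger_force: 0.0
```

Run:
```python
from h import *
c=r.capture("wrist"); P=cloud(c); cv2.imwrite("pics/w3.png",c["frame"])
m=(np.hypot(P[...,0]-.5645,P[...,1]+.2815)<.07)&(abs(P[...,2]-.056)<.002); q=P[m]
if len(q): print(len(q),q.mean(0),(q.min(0)+q.max(0))/2,np.ptp(q,0))
t=np.load("top.npz"); P=t["P"]; m=(t["z"]>0)&(P[...,2]>.08)&(np.hypot(P[...,0]-.68,P[...,1]+.25)<.09)&(P[...,2]<.26); q=P[m]
print("spray",q.min(0),q.max(0))
print(r.observe()["ee_pos"])
```

```text
7368 [ 0.56238755 -0.28112065  0.05530091] [ 0.56076972 -0.28163857  0.05595818] [0.109015   0.10842164 0.00391285]
spray [ 0.66077416 -0.28192112  0.08000811] [ 0.72984327 -0.22067435  0.22838069]
[ 0.56686682 -0.25846742  0.31029325]
```

View pics/w3.png

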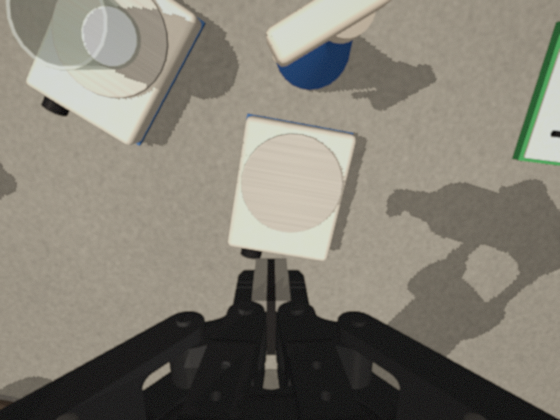

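The plate is centred ahead of the fingers at about (292,183), and the spray head is at (330,20). The wrist camera sits on the spray side, so I'll check its offset before descending.

Run:
```python
from h import *
c=r.capture("wrist"); s=r.observe(); print(c["origin"]-s["ee_pos"],c["orientation"])
t=np.load("top.npz"); P=t["P"]; m=(t["z"]>0)&(P[...,2]>.15)&(np.hypot(P[...,0]-.68,P[...,1]+.25)<.09)&(P[...,2]<.26); q=P[m]
print(np.c_[q[q[:,0].argsort()[:6]]].round(3))
```

```text
[0.07023844 0.02587028 0.11775843] [-0.29955551 -0.00202235 -1.24842188]
[[ 0.661 -0.23   0.21 ]
 [ 0.661 -0.235  0.218]
 [ 0.661 -0.233  0.217]
 [ 0.662 -0.231  0.216]
 [ 0.662 -0.233  0.206]
 [ 0.662 -0.235  0.205]]
```

The camera would come within about 4 cm of the spray head. I'll turn the tool -54° up here to keep it clear.

arm_command:
  motion:
    - [0,[-0.14,-0.92,0],-0.05]
    - [0,[0,0,0],-0.05]
    - [0,[0,0,0],-0.05]
    - [0,[0,0,0],-0.05]
    - [0,[0,0,0],-0.05]
    - [0,[0,0,0],-0.05]
    - [0,[0,0,0],0]
    - [0,[0,0,0],0]
    - [0,[0,0,-1],0]
    - [0,[0,0,-1],0]
    - [0,[0,0,0],0]
    - [0,[0,0,0],0]

```text
clock: 15.1
ee_pos: [0.5631, -0.2817, 0.2598]
orientation: [-3.141, -0.002, -0.621]
force: [0.1, 0.1, 0.4]
gripper_width: -0.001
finger_force: 0.0
```

Run:
```python
from h import *
c=r.capture("wrist"); P=cloud(c); s=r.observe(); print(c["origin"]-s["ee_pos"],s["ee_pos"],s["qpos"])
m=(np.hypot(P[...,0]-.5645,P[...,1]+.2815)<.07)&(abs(P[...,2]-.056)<.002); q=P[m]
if len(q): print(len(q),q.mean(0),(q.min(0)+q.max(0))/2,np.ptp(q,0))
c=r.capture("scene"); cv2.imwrite("pics/s4.png",c["frame"])
```

```text
[ 0.05980457 -0.04233539  0.11742938] [ 0.56339321 -0.28185705  0.26035706] [-5.32976287e-01  3.12485127e-01  1.61953140e+00 -1.29322815e-05
  1.20698948e+00  1.65896746e+00]
9902 [ 0.56245389 -0.28294877  0.05528052] [ 0.5607086  -0.28178409  0.05596327] [0.10861649 0.10865607 0.00392491]
```

View pics/s4.png

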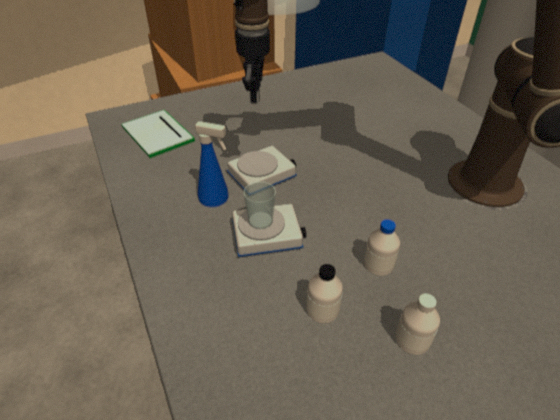

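The scene shows the tips (254,100) above the plate (258,163), clear of the spray head (211,130). I'll descend and dwell.

arm_command:
  motion:
    - [0,[0,0,-0.8],0]
    - [0,[0,0,-0.8],0]
    - [0,[0,0,-0.8],0]
    - [0,[0,0,-0.8],0]
    - [0,[0,0,-0.8],0]
    - [0,[0,0,-0.8],0]
    - [0,[0,0,-0.8],0]
    - [0,[0,0,-0.5],0]
    - [0,[0,0,0],0]
    - [0,[0,0,0],0]
    - [0,[0,0,0],0]
    - [0,[0,0,0],0]
    - [0,[0,0,0],0]
    - [0,[0,0,0],0]
    - [0,[0,0,0],0]
    - [0,[0,0,0],0]
    - [0,[0,0,0],0]
    - [0,[0,0,0],0]
    - [0,[0,0,0],0]
    - [0,[0,0,0],0]

```text
clock: 17.7
ee_pos: [0.5626, -0.2814, 0.1063]
orientation: [-3.142, 0.0, -0.622]
force: [-0.1, 0.2, -0.3]
gripper_width: 0.003
finger_force: 0.0
```

arm_command:
  motion:
    - [0,[0,0,0],0]
    - [0,[0,0,0],0]
    - [0,[0,0,0],0]
    - [0,[0,0,0],0]
    - [0,[0,0,0],0]
    - [0,[0,0,0],0]
    - [0,[0,0,0],0]
    - [0,[0,0,0],0]

```text
clock: 18.7
ee_pos: [0.5626, -0.2814, 0.1063]
orientation: [-3.142, -0.0, -0.622]
force: [-1.1, 0.6, 0.2]
gripper_width: -0.002
finger_force: 0.0
```

Run:
```python
from h import *
c=r.capture("scene"); cv2.imwrite("pics/s5.png",c["frame"]); print(r.observe()["ee_pos"])
```

```text
[ 0.56253731 -0.28138352  0.1062558 ]
```

View pics/s5.png

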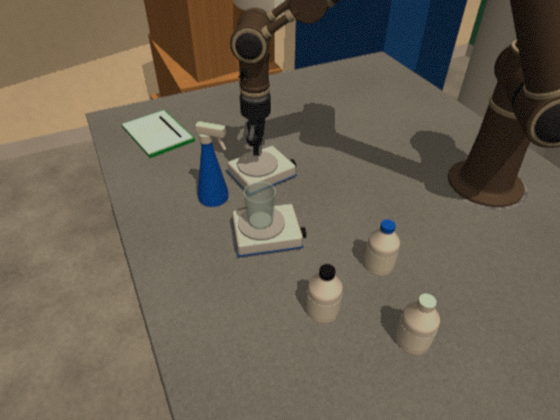

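The tips (257,152) hover just above the plate centre (258,163), and everything else stands where it was.

```bash
python3 -c "
from plant import r
print(r.close_job())"
```

```text
the job is handed in; nothing more can be done
None
```

The job is handed in, with no verdict returned: the fingertips dwelt over 2 s about 3 cm above the black cap, then over 2 s about 2.5 cm above the empty stirrer's plate, where they still point; I saw no contact and nothing moved in the pictures.

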